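# Nest the setting channels in the drying cradle and lock them in

## Robot

A 6-joint arm with a two-finger parallel gripper is mounted at the origin on the work surface. World frame = base frame: x ahead of the robot, y to its left, z up, the work surface at z = 0. Lengths are in mm, angles in rad, forces in N, time in s.
With the tool pointing down it reaches from about 300 to 775 mm from the base axis. Payload 14.6 kg.
Tool frame: the origin (TCP) lies on the centre line of the jaws, within the pads' length; the fingertips stand 19 mm ahead of it and the grasp point (between the pads) is the TCP (bot.tip_reach is the distance from the TCP to the fingertips, in mm); z points along the fingers, y is the line along which they close (so a half turn about z gives the same grasp; the last joint's range is limited). The gripper opens to 85 mm and grips with 20 to 120 N. Pads are 22 mm wide; open, the fingers measure 114 mm over their backs; the gripper's body (76 mm by 85 mm) begins 54 mm behind the grasp point. The pads swing forward as they close: fully open they stand 13 mm farther back than shut.
Start: joints at [1.111, 0.3, 1.521, -0, 1.321, -0.067], TCP at [210.524, 508.103, 226.181] pointing down, gripper open.
Joint ranges: [-3.03, 3.03], [-0.79, 2.21], [0.23, 2.52], [-1.04, 4.18], [0, 3.07], [-2.55, 2.55]. Speed limits (rad/s): [2.22, 2.22, 2.57, 3.14, 3.14, 3.14].

## Interface

Orientations are given as a unit quaternion [w, x, y, z].
In Python, from rig import bot gives the robot as it stands. Calls block until the motion is done:
- bot.move_to(position, orientation): joint-space move of the TCP to a pose.
- bot.servo_line(position, attitude=None, speed=150, until_force=None): straight line of the TCP; attitude=None keeps the orientation; speed is the mean speed in mm/s. With until_force (N) it stops when the force on the tool has changed by that much, and returns True; else False.
- bot.move_joints(angles): joint-space move.
- bot.move_gripper(opening, grip_force=None): finger opening in mm; grip_force is the grip in N (None keeps the last); returns when the fingers have stopped.
- bot.dwell(seconds).
- bot.ik(position, orientation): joint angles nearest the present ones, or None.
- bot.read_state(): the state.
- bot.read_camera(name): name is "side" or "top" or "wrist"; returns a dict with "image" (400x640x3 uint8, blue, green, red), "depth" (400x640 float32, mm along the optical axis (not along the pixel's ray), 0 where there is no reading), "fovy" (degrees; the focal length in pixels is half the picture's height over the tangent of half this angle, whatever the lens; pixels are square), "cx", "cy" (the principal point, pixels), "eye" and "attitude" of the camera in the world; the wrist camera has in their place "mount" (4x4, takes a point from camera to tool coordinates, whose origin is the TCP and whose axes are the flange's). Camera axes: x right, y down, z forward; pixel columns grow to the right and rows downward; lengths in mm; the calibration is good to about 2 mm. A picture is of the moment at which its call begins: read the wrist's pose just before it.
A pose or a line that the arm cannot do raises bot.MotionError and nothing moves.
- bot.finish_job(): hands the job in; it is judged then, once.
The state is a dict: "clock": time; "joint_positions": joint angles; "qvel": joint speeds; "effort": joint torques, N m; "ee_pos": TCP position; "tool_rot": TCP orientation; "ft_force": force on the tool from outside, world axes, zero at the start; "moment": the same for the moment, N m; "grip_width": finger opening in mm; "grip_force": force on a finger pad.
Only numpy, scipy, OpenCV 4.12 (cv2) and the standard library are available. Lean on these libraries where they do the work, as an engineer would, in place of code of your own. Each camera call takes 0.05 s, during which the arm holds its last target. There are 200 camera calls.

## Task

Pack the cork-faced setting channels into the wooden drying cradle: lay the three open-up trays side by side in its three places, then set every open-down cover that is there on top so that it straddles two neighbouring trays, one flange down in each tray's trough, fully seated. When all the channels are nested, and only then, stand the two boxwood keepers upright and fully home in the two slots along the cradle's edge, so that nothing can slide out. Leave the canister, the magnifier and the other things on the desk where they are.

Things in the scene. Friction and masses are not known exactly. Their poses are not given: they have to be found in the camera images.
- cradle: Fixed wooden drying cradle, own x -96 to +82 mm by 264 mm (own y, centred), flat bed 24 mm above the desk. Origin: underside, below the bed's middle. Channels lie along its x, in three places side by side along y, parted by 5 mm high ribs at y = +-45 and +-128. A lip 16 mm above the bed (x 58 to 70) closes the +x edge; keeper slots along the -x edge, nearer the robot.
- place_left (a point): Centre of the left tray place, on the bed surface, 24 mm above the desk, cradle y = +90 mm: a tray in place has its origin here and lies along the cradle's x, with 4 mm of play to either side between the ribs. Neighbouring trays are then 30 mm apart.
- place_middle (a point): Centre of the middle tray place, on the bed surface, 24 mm above the desk, cradle y = 0 mm: a tray in place has its origin here and lies along the cradle's x, with 4 mm of play to either side between the ribs. Neighbouring trays are then 30 mm apart.
- place_right (a point): Centre of the right tray place, on the bed surface, 24 mm above the desk, cradle y = -90 mm: a tray in place has its origin here and lies along the cradle's x, with 4 mm of play to either side between the ribs. Neighbouring trays are then 30 mm apart.
- nest_left (a point): Where a cover's origin comes when seated across the middle and the left tray: cradle x = 0, y = +45 mm, 28 mm above the desk (its flange edges stand on the 4 mm webs of both trays, its web on their flanges). About 7 mm of play in y before its flanges meet the trays' flanges.
- nest_right (a point): Where a cover's origin comes when seated across the middle and the right tray: cradle x = 0, y = -45 mm, 28 mm above the desk (its flange edges stand on the 4 mm webs of both trays, its web on their flanges). About 7 mm of play in y before its flanges meet the trays' flanges.
- slot_left (a point): The left (+y) of the cradle's two keeper slots: this point is the centre of the slot's floor, 8 mm above the desk and 16 mm below the cradle bed. The slot is 26 mm (cradle x) by 66 mm (cradle y), open at the top.
- slot_right (a point): The right (-y) of the cradle's two keeper slots: this point is the centre of the slot's floor, 8 mm above the desk and 16 mm below the cradle bed. The slot is 26 mm (cradle x) by 66 mm (cradle y), open at the top.
- tray_1: Aluminium channel section, cork-faced inside, 100 mm long (own x), 60 mm wide (own y), 34 mm high, web and both flanges 4 mm thick, ends open, about 120 g. It lies open side UP: web at the bottom, the two flanges standing up. Origin: centre of its underside. To be laid in the cradle. 
- tray_2: Aluminium channel section, cork-faced inside, 100 mm long (own x), 60 mm wide (own y), 34 mm high, web and both flanges 4 mm thick, ends open, about 120 g. It lies open side UP: web at the bottom, the two flanges standing up. Origin: centre of its underside. To be laid in the cradle. 
- tray_3: Aluminium channel section, cork-faced inside, 100 mm long (own x), 60 mm wide (own y), 34 mm high, web and both flanges 4 mm thick, ends open, about 120 g. It lies open side UP: web at the bottom, the two flanges standing up. Origin: centre of its underside. To be laid in the cradle. 
- cover_1: Aluminium channel section, cork-faced inside, 100 mm long (own x), 60 mm wide (own y), 34 mm high, web and both flanges 4 mm thick, ends open, about 120 g. A cover: it lies open side DOWN, web on top, flanges pointing down. Origin: centre of its underside, level with the flange edges; the top face is 34 mm above. One or both covers are there at a start.
- cover_2: Aluminium channel section, cork-faced inside, 100 mm long (own x), 60 mm wide (own y), 34 mm high, web and both flanges 4 mm thick, ends open, about 120 g. A cover: it lies open side DOWN, web on top, flanges pointing down. Origin: centre of its underside, level with the flange edges; the top face is 34 mm above. One or both covers are there at a start.
- keeper_1: Boxwood keeper block, 20 mm thick (own x), 60 mm wide (own y), 90 mm tall, about 90 g, standing upright on the desk. Origin: centre of its foot. The two keepers are alike, and either fits either slot.
- keeper_2: Boxwood keeper block, 20 mm thick (own x), 60 mm wide (own y), 90 mm tall, about 90 g, standing upright on the desk. Origin: centre of its foot. The two keepers are alike, and either fits either slot.
- canister: Bystander: small tin canister with a dented rim, loose, 64 mm across, 70 mm tall. Origin: centre of its underside. Leave it alone.
- magnifier: Bystander: brass-rimmed magnifier lying flat, loose, lens 72 mm across, 12 mm high, its dark handle reaching 135 mm along its own -y. Origin: under the lens centre. Leave it alone.
- pinning_stage: Bystander: fixed stepped boxwood block 40 x 100 mm carrying a glass tube with a cork, 152 mm tall in all. Origin: underside.
- clip_block: Bystander: fixed wooden setting block 60 x 120 mm held by a dark spring clip, 36 mm high. Origin: underside.
Mind the look-alikes: they are no part of the job. What is shaped like the tray_1 but blue or turquoise is not meant.

How it is judged (in metres and radians):
On the way, in this order (a step that is already met when the one before it is completed fails the run):
1. all three trays lie in the cradle's places and every cover is seated across two neighbouring trays, while neither keeper is in a slot yet (x of tray_1 in the frame of cradle between -0.012 and 0.012 m and z of tray_1 in the frame of cradle between 0.0215 and 0.0265 m and angle between each of tray_1, tray_2, tray_3, cover_1, cover_2's own z axis and vertical below 0.07 rad and angle between the x axis of each of tray_1, tray_2, tray_3, cover_1, cover_2 and the x axis of cradle, either way round below 0.12 rad and (y of tray_1 in the frame of cradle between -0.098 and -0.082 m or y of tray_1 in the frame of cradle between -0.008 and 0.008 m or y of tray_1 in the frame of cradle between 0.082 and 0.098 m) and x of tray_2 in the frame of cradle between -0.012 and 0.012 m and z of tray_2 in the frame of cradle between 0.0215 and 0.0265 m and (y of tray_2 in the frame of cradle between -0.098 and -0.082 m or y of tray_2 in the frame of cradle between -0.008 and 0.008 m or y of tray_2 in the frame of cradle between 0.082 and 0.098 m) and x of tray_3 in the frame of cradle between -0.012 and 0.012 m and z of tray_3 in the frame of cradle between 0.0215 and 0.0265 m and (y of tray_3 in the frame of cradle between -0.098 and -0.082 m or y of tray_3 in the frame of cradle between -0.008 and 0.008 m or y of tray_3 in the frame of cradle between 0.082 and 0.098 m) and x of cover_1 in the frame of cradle between -0.014 and 0.014 m and z of cover_1 in the frame of cradle between 0.0255 and 0.0305 m and (y of cover_1 in the frame of cradle between -0.055 and -0.035 m or y of cover_1 in the frame of cradle between 0.035 and 0.055 m) and x of cover_2 in the frame of cradle between -0.014 and 0.014 m and z of cover_2 in the frame of cradle between 0.0255 and 0.0305 m and (y of cover_2 in the frame of cradle between -0.055 and -0.035 m or y of cover_2 in the frame of cradle between 0.035 and 0.055 m) and not ((horizontal distance between keeper_1 and slot_left below 0.006 m or horizontal distance between keeper_1 and slot_right below 0.006 m) and z of keeper_1 in the frame of cradle below 0.0115 m and angle between keeper_1's own z axis and vertical below 0.09 rad) and not ((horizontal distance between keeper_2 and slot_left below 0.006 m or horizontal distance between keeper_2 and slot_right below 0.006 m) and z of keeper_2 in the frame of cradle below 0.0115 m and angle between keeper_2's own z axis and vertical below 0.09 rad)), for 0.2 s.
2. both keepers stand fully home in the slots ((horizontal distance between keeper_1 and slot_left below 0.006 m or horizontal distance between keeper_1 and slot_right below 0.006 m) and z of each of keeper_1, keeper_2 in the frame of cradle below 0.0115 m and angle between each of keeper_1, keeper_2's own z axis and vertical below 0.09 rad and (horizontal distance between keeper_2 and slot_left below 0.006 m or horizontal distance between keeper_2 and slot_right below 0.006 m)), for 0.2 s.
At the end, for the whole second after the job is handed in: Trays level in the three places (12 mm along, 8 mm across, 7 deg); each cover present seated level on two neighbouring trays webs (14 mm along, 10 mm across, height 2.5 mm); keepers upright in the slots (6 mm of centre, 3.5 mm of floor); all at rest (all of step 2 and x of tray_1 in the frame of cradle between -0.012 and 0.012 m and z of tray_1 in the frame of cradle between 0.0215 and 0.0265 m and angle between each of tray_1, tray_2, tray_3, cover_1, cover_2's own z axis and vertical below 0.07 rad and angle between the x axis of each of tray_1, tray_2, tray_3, cover_1, cover_2 and the x axis of cradle, either way round below 0.12 rad and (y of tray_1 in the frame of cradle between -0.098 and -0.082 m or y of tray_1 in the frame of cradle between -0.008 and 0.008 m or y of tray_1 in the frame of cradle between 0.082 and 0.098 m) and x of tray_2 in the frame of cradle between -0.012 and 0.012 m and z of tray_2 in the frame of cradle between 0.0215 and 0.0265 m and (y of tray_2 in the frame of cradle between -0.098 and -0.082 m or y of tray_2 in the frame of cradle between -0.008 and 0.008 m or y of tray_2 in the frame of cradle between 0.082 and 0.098 m) and x of tray_3 in the frame of cradle between -0.012 and 0.012 m and z of tray_3 in the frame of cradle between 0.0215 and 0.0265 m and (y of tray_3 in the frame of cradle between -0.098 and -0.082 m or y of tray_3 in the frame of cradle between -0.008 and 0.008 m or y of tray_3 in the frame of cradle between 0.082 and 0.098 m) and x of cover_1 in the frame of cradle between -0.014 and 0.014 m and z of cover_1 in the frame of cradle between 0.0255 and 0.0305 m and (y of cover_1 in the frame of cradle between -0.055 and -0.035 m or y of cover_1 in the frame of cradle between 0.035 and 0.055 m) and x of cover_2 in the frame of cradle between -0.014 and 0.014 m and z of cover_2 in the frame of cradle between 0.0255 and 0.0305 m and (y of cover_2 in the frame of cradle between -0.055 and -0.035 m or y of cover_2 in the frame of cradle between 0.035 and 0.055 m) and linear speed of each of tray_1, tray_2, tray_3, cover_1, cover_2, keeper_1, keeper_2 below 0.02 m/s); the robot touches nothing.
It fails at once if the canister or the magnifier is pushed more than 25 mm (distance of any of canister, magnifier from where it was at the start of the episode above 0.025 m).
Of cover_1, cover_2 only 1 to 2 are there at a start; the rules pass over those that are not, and their reading is None.
At some moment in a run one of tray_1, tray_2, tray_3, cover_1, cover_2 may be knocked a few centimetres aside while the robot is not near it.
It also fails if it takes over 210 s, if anything falls off the work surface, if the arm or the gripper's body presses on something with over 40 N, if the wrist force passes 120 N, or if a joint passes its speed limit or range.

## Working session

There is one attempt and no reset: what is moved stays moved. The work goes in short steps, each a Python script; the robot and the scene stay as the last script left them, time stands still between calls to the robot, and variables do not carry over. Pictures are saved under pics/ and viewed, at most 14 in all, crops included, and the job is handed in when it is done.

```bash
mkdir -p pics; ls
cat > h.py <<'E'
import numpy as np, cv2
from scipy.spatial.transform import Rotation as R
from rig import bot
def rot(q): return R.from_quat([q[1],q[2],q[3],q[0]]).as_matrix()
def att(a):
    a=np.array(a,float)
    return a if a.shape==(3,3) else rot(a)
def cam(name):
    s=bot.read_state(); c=bot.read_camera(name)
    if 'mount' in c:
        T=np.eye(4);T[:3,:3]=rot(s['tool_rot']);T[:3,3]=s['ee_pos'];T=T@np.array(c['mount'])
        c['Rw'],c['tw']=T[:3,:3],T[:3,3]
    else: c['Rw'],c['tw']=att(c['attitude']),np.array(c['eye'],float)
    c['f']=200/np.tan(np.radians(c['fovy'])/2)
    return c
def cloud(c):
    v,u=np.mgrid[0:400,0:640]; d=c['depth'].astype(float)
    P=np.stack([(u-c['cx'])/c['f']*d,(v-c['cy'])/c['f']*d,d],-1)
    P=P@c['Rw'].T+c['tw']; P[d==0]=np.nan
    return P
E
python3 - <<'E'
from h import *
for n in ['top','side','wrist']:
    c=cam(n); cv2.imwrite(f'pics/{n}0.png',c['image']); np.savez(f'{n}0.npz',P=cloud(c),im=c['image'])
    print(n,c['tw'],c['fovy'],c['cx'],c['cy'],np.round(c['Rw'],2).tolist())
print(bot.read_state())
E
```

```text
pics
top [ 373.56733891   63.59476569 1148.08523268] 51.93006491688191 319.97605526310025 207.70518191018766 [[-0.03, -0.98, 0.18], [-1.0, 0.03, -0.01], [0.0, -0.18, -0.98]]
side [  76.27987086 -533.2751311   990.79962857] 57.71806089560351 315.2681758457998 203.5076342199639 [[0.79, -0.47, 0.4], [-0.62, -0.61, 0.5], [0.01, -0.64, -0.77]]
wrist [134.2938891  539.63605235 373.09987461] 65.75785784889334 318.1846320278382 196.49737237906356 [[0.38, 0.88, 0.3], [0.92, -0.36, -0.12], [-0.0, 0.32, -0.95]]
{'clock': 0.15, 'joint_positions': array([ 1.11138880e+00,  3.00342239e-01,  1.52143549e+00, -1.51648502e-05,
        1.32070729e+00, -6.65663419e-02]), 'qvel': array([-2.13559089e-04, -6.69322902e-04, -2.18315790e-03,  8.33800694e-04,
       -1.84683013e-03,  9.61317829e-05]), 'effort': array([ 5.24746360e-05, -5.43662274e+01, -3.61888039e+01, -1.30031094e-04,
        3.19200073e-03, -4.16450064e-06]), 'ee_pos': array([210.45550652, 507.94344498, 225.75360184]), 'tool_rot': array([-1.08898531e-04,  1.95158147e-01,  9.80771685e-01, -4.32749213e-04]), 'ft_force': array([ 0.31141979, -0.62011491,  0.33871051]), 'moment': array([0.05303978, 0.03895768, 0.0031477 ]), 'grip_force': 0.0, 'grip_width': 85.49209289757012}
```

View pics/top0.png

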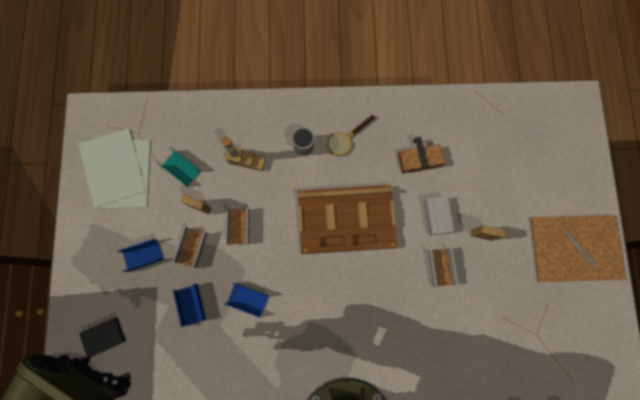

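View pics/side0.png

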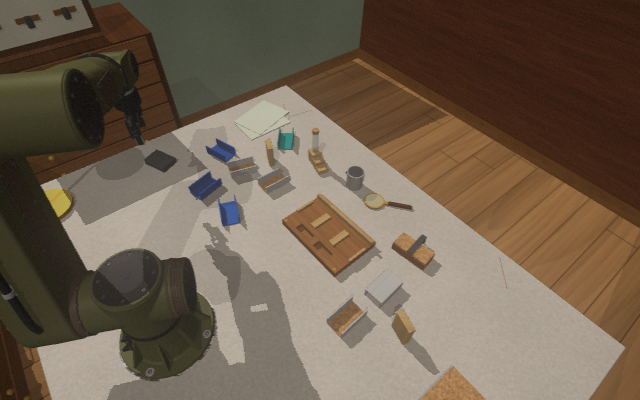

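Top view: cork-lined trays at (191,246), (237,226) and (443,267); grey cover at (439,215); keepers at (195,203) and (488,232); cradle at (347,219). The blue and teal channels at (142,255), (189,305), (248,299) and (181,168) are decoys. I'll measure these and enlarge the two areas.

Run:
```python
from h import *
z=np.load('top0.npz');P,im=z['P'],z['im']
m=((P[...,2]>6)&(P[...,2]<200)).astype(np.uint8)
n,l,st,ce=cv2.connectedComponentsWithStats(m)
for i in range(1,n):
    if st[i,4]<40: continue
    p=P[l==i]; (c,s,a)=cv2.minAreaRect(p[:,:2].astype(np.float32))
    print(np.round(ce[i]),st[i,4],'c',np.round(c),'s',np.round(s),'a',round(a,1),'z50,max',np.round(np.percentile(p[:,2],[5,50,98])))
print('desk',np.nanmedian(P[240:340,330:420,2]), P[330,500])
a=cv2.resize(im[130:330,110:310],(600,600),interpolation=cv2.INTER_CUBIC)
b=cv2.resize(im[170:300,285:525],(800,433),interpolation=cv2.INTER_CUBIC)
cv2.imwrite('pics/a.png',np.clip(a*1.8,0,255));cv2.imwrite('pics/b.png',np.clip(b*1.8,0,255))
```

```text
[345. 138.] 557 c [801. -49.] s [ 70. 171.] a 33.5 z50,max [ 6.  9. 15.]
[302. 140.] 527 c [770.  97.] s [61. 64.] a 88.5 z50,max [18. 70. 75.]
[111. 144.] 156 c [782. 653.] s [88. 61.] a 30.6 z50,max [ 6.  7. 10.]
[125. 138.] 48 c [802. 614.] s [28. 37.] a 85.8 z50,max [ 6.  7. 10.]
[241. 156.] 727 c [730. 264.] s [107.  41.] a 76.2 z50,max [ 16.  37. 154.]
[420. 157.] 1057 c [ 733. -242.] s [ 92. 133.] a 8.7 z50,max [15. 32. 39.]
[ 87. 150.] 70 c [770. 724.] s [44. 46.] a 45.6 z50,max [ 6.  7. 10.]
[184. 159.] 75 c [730. 437.] s [101.  12.] a 50.5 z50,max [ 7. 32. 39.]
[108. 168.] 53 c [717. 657.] s [29. 45.] a 62.2 z50,max [ 6.  7. 12.]
[173. 174.] 89 c [696. 465.] s [99. 21.] a 50.7 z50,max [ 6. 31. 37.]
[ 94. 185.] 54 c [667. 695.] s [51. 25.] a 16.4 z50,max [ 6.  7. 10.]
[346. 219.] 6024 c [553. -18.] s [184. 265.] a 2.0 z50,max [11. 25. 41.]
[195. 204.] 273 c [595. 391.] s [60. 20.] a 66.5 z50,max [19. 88. 93.]
[438. 215.] 886 c [ 552. -275.] s [101.  62.] a 5.5 z50,max [19. 34. 38.]
[227. 225.] 135 c [539. 311.] s [  8. 100.] a 88.6 z50,max [ 8. 29. 38.]
[247. 226.] 129 c [53
[... 547 characters left out ...]
 26. 36.]
[141. 264.] 148 c [445. 542.] s [ 19. 101.] a 17.7 z50,max [ 7. 28. 37.]
[250. 290.] 91 c [360. 249.] s [99. 12.] a 68.5 z50,max [ 7. 32. 37.]
[198. 302.] 172 c [333. 389.] s [98. 17.] a 14.2 z50,max [ 7. 28. 37.]
[178. 308.] 197 c [322. 436.] s [98. 11.] a 15.6 z50,max [ 7. 25. 37.]
[242. 310.] 112 c [312. 268.] s [98.  9.] a 70.9 z50,max [ 8. 32. 37.]
[101. 337.] 1122 c [252. 639.] s [ 71. 101.] a 23.4 z50,max [17. 24. 29.]
[346. 391.] 1077 c [102.  -3.] s [195.  49.] a 88.5 z50,max [ 9. 13. 54.]
desk 0.08379482893110435 [ 236.84614786 -424.67362735   -1.22429207][ WARN:0@0.572] global loadsave.cpp:1063 imwrite_ Unsupported depth image for selected encoder is fallbacked to CV_8U.
```

View pics/a.png

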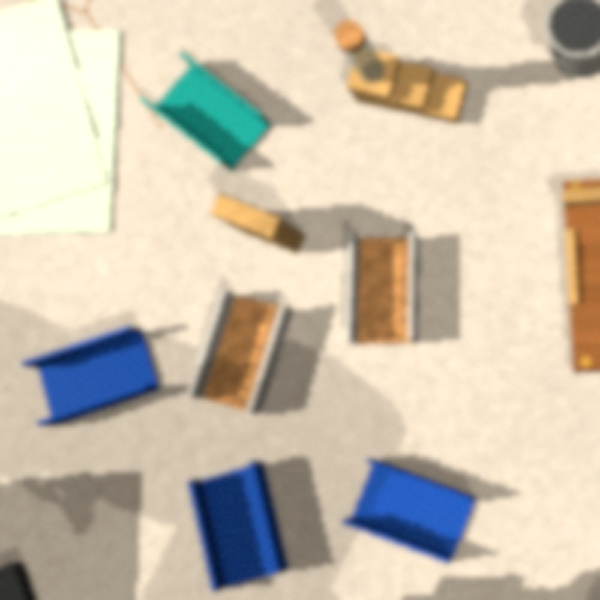

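View pics/b.png

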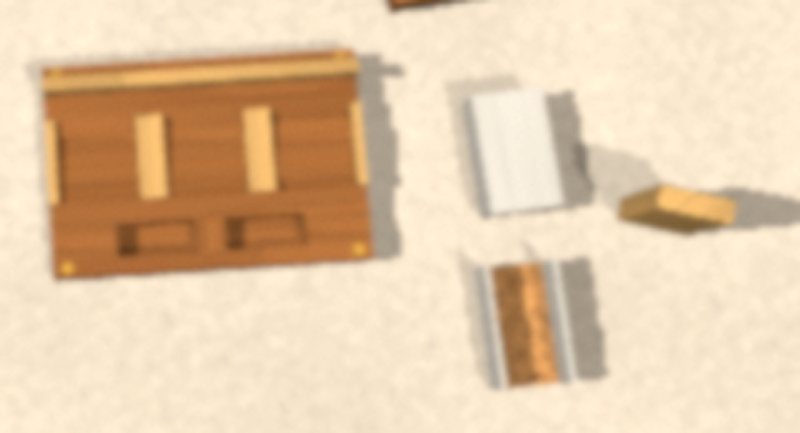

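Confirmed: the three trays are the cork-lined ones with grey flanges, and the only other grey channel is the cover, open side down. So there is one cover. Next I'll measure the cradle and the first tray from the wrist camera.

```bash
cat >> h.py <<'E'
def Q(yaw): return [0.0,np.cos(yaw/2),np.sin(yaw/2),0.0]   # tool down, tool x at yaw, closing line at yaw-90deg
def go(x,y,z,yaw): bot.move_to([x,y,z],Q(yaw))
def near(a,ref,per=np.pi): return a-per*np.round((a-ref)/per)
def look(name='wrist',save=None):
    c=cam(name); P=cloud(c)
    if save: cv2.imwrite(f'pics/{save}.png',c['image'])
    return P
def rect(P,x,y,r,z0,z1):
    """centre, (long,short), angle of the long side, of the points in the band"""
    m=(np.hypot(P[...,0]-x,P[...,1]-y)<r)&(P[...,2]>z0)&(P[...,2]<z1)
    m=cv2.morphologyEx(m.astype(np.uint8),cv2.MORPH_OPEN,np.ones((2,2)))>0
    p=P[m][:,:2].astype(np.float32)
    if len(p)<20: return None
    b=cv2.boxPoints(cv2.minAreaRect(p)); e=[b[1]-b[0],b[2]-b[1]]
    L=[np.linalg.norm(v) for v in e]; k=int(np.argmax(L))
    return b.mean(0),np.array([L[k],L[1-k]]),near(np.arctan2(e[k][1],e[k][0]),0.),int(m.sum())
E
python3 - <<'E'
from h import *
print(bot.tip_reach)
go(500,-15,330,np.pi); P=look(save='w1')
np.save('w1.npy',P)
print('t',bot.read_state()['clock'],bot.read_state()['joint_positions'])
print('desk z',np.nanmedian(P[(np.abs(P[...,2])<10)]))
print('cradle',rect(P,553,-18,175,15,60)); print('bed z',np.nanmedian(P[(np.hypot(P[...,0]-545,P[...,1]+18)<40)][...,2]))
print('lip',rect(P,553,-18,175,34,60))
E
```

```text
19.0
t 2.375 [-1.02046519e-01  1.27383503e-01  1.49111728e+00  8.62047440e-05
  1.52334245e+00 -1.67363214e+00]
desk z 5.89898436877553
cradle (array([nan, nan], dtype=float32), array([nan, nan], dtype=float32), np.float32(nan), 18280)
bed z 23.751821138085802
lip (array([628.8114 , -14.68161], dtype=float32), array([287.2464  ,  33.109222], dtype=float32), np.float32(-1.5383517), 1440)
```

View pics/w1.png

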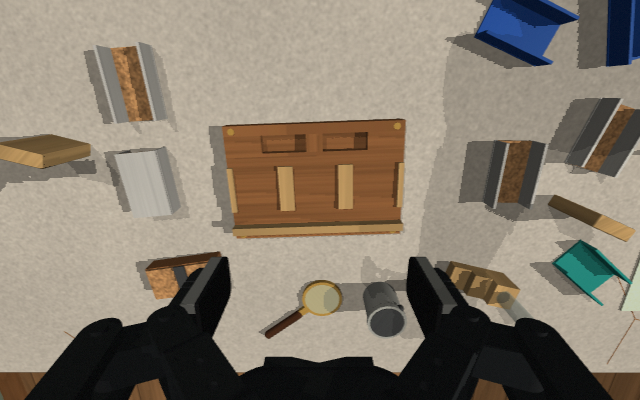

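```bash
sed -i 's/np.ones((2,2)))>0/np.ones((3,3)))>0\&m/; s/np.ones((2,2))/np.ones((3,3))/' h.py; sed -i 's/np.ones((3,3)))>0$/np.ones((3,3)))>0; m\&=np.isfinite(P).all(-1)/' h.py
python3 - <<'E'
from h import *
P=np.load('w1.npy')
for n,px in dict(desk1=(313,260),desk2=(313,100),desk3=(430,150),desk4=(195,180),bed1=(255,180),bed2=(315,180),bed3=(370,180),rib=(287,190),cover=(145,180)).items():
    print(n,np.round(np.nanmedian(P[px[1]-2:px[1]+3,px[0]-2:px[0]+3].reshape(-1,3),0),1))
for b in [(18,32),(15,60)]: print(b,rect(P,553,-18,165,*b))
Pt=np.load('top0.npz')['P']; print('top',[rect(Pt,553,-18,165,*b) for b in [(18,32),(15,60)]])
print('lip',rect(P,620,-18,140,34,60))
print('ribs',[rect(P,550,y,35,26.5,33) for y in (-62,28)])
print('slots',[rect(P,480,y,45,2,16) for y in (-60,25)])
E
```

```text
desk1 [696.  -23.3  -0.7]
desk2 [428.6 -22.2  -0.6]
desk3 [ 5.025e+02  1.587e+02 -4.000e-01]
desk4 [ 5.512e+02 -2.113e+02 -5.000e-01]
bed1 [ 544.4 -110.5   23.5]
bed2 [544.2 -19.3  23.6]
bed3 [544.1  64.6  23.4]
rib [558.7 -61.8  28.7]
cover [ 541.8 -272.3   33.5]
(18, 32) (array([548.5474  , -18.282455], dtype=float32), array([264.71976, 178.89362], dtype=float32), np.float32(-1.534364), 16464)
(15, 60) (array([548.5089  , -18.283737], dtype=float32), array([264.72842, 178.94185], dtype=float32), np.float32(-1.5349858), 18272)
top [(array([550.6775  , -18.452282], dtype=float32), array([264.6905 , 179.07527], dtype=float32), np.float32(-1.5337125), 5015), (array([550.6775  , -18.452282], dtype=float32), array([264.6905 , 179.07527], dtype=float32), np.float32(-1.5337125), 5619)]
lip (array([618.9039  , -15.850143], dtype=float32), array([263.86172 ,  13.347575], dtype=float32), np.float32(-1.535181), 1424)
ribs [(array([553.63617 , -62.985188], dtype=float32), array([62.309578, 21.969559], dtype=float32), np.float32(0.03394513), 558), (array([551.4746  ,  26.424782], dtype=float32), array([66.65022 , 20.987473], dtype=float32), np.float32(0.03911607), 592)]
slots [(array([490.1806  , -65.865814], dtype=float32), array([65.49221 , 24.392136], dtype=float32), np.float32(-1.533714), 730), (array([486.82324,  25.11688], dtype=float32), array([65.321144, 24.275726], dtype=float32), np.float32(-1.5365285), 735)]
```

```bash
cat >> h.py <<'E'
def find(x,y,z0,z1,r=75,yaw=np.pi,h=260,save=None):
    d=np.array([np.cos(yaw),np.sin(yaw)])*50   # camera axis meets the desk about 50 mm ahead of the TCP, on the -tool-x side
    go(x+d[0],y+d[1],h,yaw); return rect(look(save=save),x,y,r,z0,z1)
E
python3 - <<'E'
from h import *
go(545,-70,330,np.pi/2); P=look()
print('yaw pi/2 cradle',rect(P,553,-18,165,15,60)[:3],'slots',[rect(P,480,y,45,2,16)[:3] for y in (-60,25)])
print('bed',np.nanmedian(P[np.hypot(P[...,0]-545,P[...,1]+18)<15][:,2]))
for n,x,y in [('T1',410,-275),('T2',538,287),('T3',483,415)]:
    print(n,find(x,y,28,42),bot.read_state()['clock'])
E
```

```text
yaw pi/2 cradle (array([548.7702  , -18.745804], dtype=float32), array([264.85596, 178.41843], dtype=float32), np.float32(-1.5346881)) slots [(array([488.59283, -67.01355], dtype=float32), array([64.63395 , 24.656801], dtype=float32), np.float32(-1.5338933)), (array([485.17932 ,  24.195389], dtype=float32), array([65.93677 , 24.681005], dtype=float32), np.float32(-1.5366596))]
bed 23.707434693177674
T1 (array([ 407.00494, -274.16956], dtype=float32), array([99.4633  , 60.033943], dtype=float32), np.float32(0.070974536), 503) 5.625
T2 (array([536.7877, 284.251 ], dtype=float32), array([100.11117 ,  60.122475], dtype=float32), np.float32(-0.012536441), 500) 7.75
T3 (array([480.21606, 414.20844], dtype=float32), array([98.63016 , 60.184696], dtype=float32), np.float32(-0.28704527), 506) 8.4167
```

```bash
cat >> h.py <<'E'
C0=np.array([555.6,-18.3]); CY=0.0358
def cr(x,y): return C0+np.array([[np.cos(CY),-np.sin(CY)],[np.sin(CY),np.cos(CY)]])@[x,y]
def up(z,speed=300):
    p=np.array(bot.read_state()['ee_pos']);p[2]=z; bot.servo_line(p.tolist(),speed=speed)
def pick(c,yaw,zg,opening=85,force=45,lift=170):
    bot.move_gripper(opening,force); go(*c,zg+75,yaw)
    hit=bot.servo_line([*map(float,c),zg],speed=150,until_force=12)
    bot.move_gripper(0,force); s=bot.read_state(); up(lift)
    print('grip',round(s['grip_width'],1),'N',round(s['grip_force'],1),'hit',hit,'after',round(bot.read_state()['grip_width'],1))
def put(c,yaw,zp,opening,clear=60,lift=200):
    go(*c,zp+clear,yaw)
    bot.servo_line([*map(float,c),zp+12],speed=150)
    hit=bot.servo_line([*map(float,c),zp-2],speed=40,until_force=8)
    z=bot.read_state()['ee_pos'][2]; bot.move_gripper(opening); up(lift)
    print('put hit',hit,'z',round(z,1),'wanted',zp,'t',bot.read_state()['clock'])
def tray(x,y,py,save=None):
    c,s,a,n=find(x,y,28,42); print('found',c,s,a)
    assert abs(s[0]-100)<4 and abs(s[1]-60)<4
    pick(c,near(a,np.pi),28); put(cr(0,py),np.pi+CY,52,72)
def incradle(P,py,z0,z1,r=62):
    q=cr(0,py); o=rect(P,*q,r,z0,z1)
    if o is None: return None
    d=o[0]-C0; c,s=np.cos(CY),np.sin(CY)
    return np.round([c*d[0]+s*d[1],-s*d[0]+c*d[1],*o[1],o[2]-CY],3)
E
python3 - <<'E'
from h import *
tray(480,414,90)
go(500,-15,330,np.pi); P=look(save='w2'); print(incradle(P,90,50,66))
E
```

```text
found [480.5092  414.00055] [99.03979  60.346516] -0.2908275
grip -0.2 N 0.0 hit False after 0.2
put hit False z 49.9 wanted 52 t 15.3083
None
```

Run:
```python
from h import *
print(find(480,414,28,42,save='w3'),bot.read_state()['grip_width'],bot.read_state()['clock'])
```

```text
(array([480.784  , 414.00824], dtype=float32), array([100.09209 ,  60.256516], dtype=float32), np.float32(-0.286689), 520) 72.24008377580151 17.725
```

View pics/w3.png

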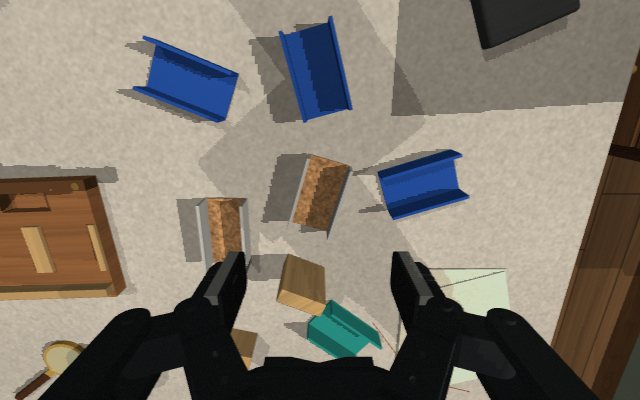

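Run:
```python
from h import *
c=(480.6,414.0);yaw=np.pi-.288
bot.move_gripper(85,45); go(*c,103,yaw); print(bot.read_state()['ee_pos'],bot.read_state()['tool_rot'],Q(yaw))
print(bot.servo_line([*c,28],speed=150,until_force=12)); s=bot.read_state(); print(s['ee_pos'],s['ft_force'],s['grip_width'])
c=cam('wrist'); cv2.imwrite('pics/w4.png',c['image']); print(rect(cloud(c),480,414,75,28,42))
```

```text
[480.96953661 414.52422735 104.63974165] [6.46516704e-04 1.42828219e-01 9.89747030e-01 7.06209334e-04] [0.0, np.float64(0.1435028517233628), np.float64(0.9896499035251115), 0.0]
False
[481.12484285 414.56705905  29.57251379] [0.42933777 0.04479325 0.58647158] 85.0023743759898
(array([481.30597, 413.57687], dtype=float32), array([100.93403 ,  60.361553], dtype=float32), np.float32(-0.28698486), 3250)
```

View pics/w4.png

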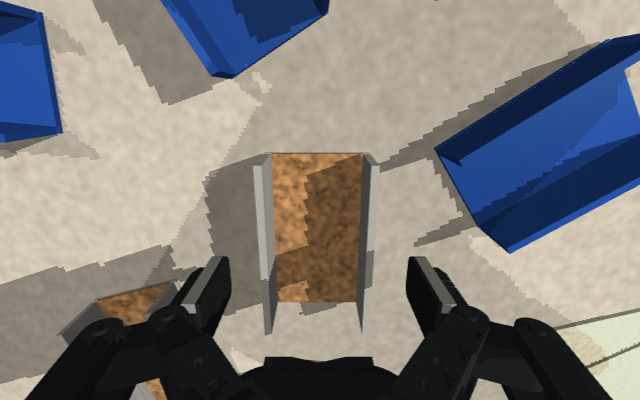

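Run:
```python
from h import *
c=cam('wrist');P=cloud(c)
for u,v in [(220,262),(415,262),(265,200),(370,200),(225,290)]: print((u,v),np.round(np.nanmedian(P[v-1:v+2,u-1:u+2].reshape(-1,3),0),1))
for w in (66,60,56):
    bot.move_gripper(w,45); s=bot.read_state(); print(w,s['grip_width'],s['grip_force'],s['ee_pos'])
c=cam('wrist'); cv2.imwrite('pics/w5.png',c['image']); print(rect(cloud(c),480,414,75,28,42))
```

```text
(220, 262) [458.4 375.6  56.1]
(415, 262) [482.7 458.9  56.5]
(265, 200) [444.4 397.4  29.3]
(370, 200) [457.6 448.2  33.6]
(225, 290) [471.6 373.3  57.8]
66 65.94980676054254 0.0 [480.69354361 414.06571264  28.27511059]
60 60.029190377098494 0.0 [480.591112   413.97978167  27.99881067]
56 55.87567211303019 0.0 [480.58872043 414.01932622  27.97648407]
(array([481.09296, 413.73724], dtype=float32), array([100.59026 ,  60.403393], dtype=float32), np.float32(-0.28594893), 3265)
```

View pics/w5.png

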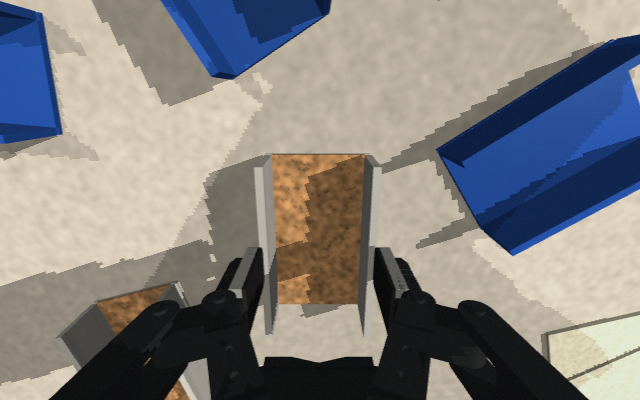

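The fingers overlap the flanges in the image but feel nothing, so the fingertips must sit higher than I assumed. I'll find where they are by touching the flange tops gently.

Run:
```python
from h import *
c=[480.6,414.0]
h=bot.servo_line([*c,8],speed=20,until_force=4); s=bot.read_state(); print(h,s['ee_pos'],s['ft_force'],s['grip_width'],s['clock'])
```

```text
True [480.68635975 414.08284677  24.74111436] [ 1.32194115 -0.54614475  5.59912908] 56.217410542787746 20.7083
```

Run:
```python
from h import *
c=[480.6,414.0]
up(45); bot.move_gripper(72,45)
h=bot.servo_line([*c,-12],speed=30,until_force=4); s=bot.read_state(); print(h,s['ee_pos'],s['ft_force'],s['grip_width'],s['clock'])
```

```text
False [480.66516523 414.02846773 -11.8559657 ] [-0.02351501  0.08490683 -0.16580549] 72.11030138053192 23.3167
```

Run:
```python
from h import *
c=[480.6,414.0]
up(-3,60); bot.move_gripper(0,45); s=bot.read_state(); print(s['grip_width'],s['grip_force'],s['ee_pos'])
up(10,60); s=bot.read_state(); print(s['grip_width'],s['grip_force'],s['ft_force'],s['ee_pos'])
c=cam('wrist'); cv2.imwrite('pics/w6.png',c['image']); print(rect(cloud(c),480,414,75,36,55))
```

```text
59.12716586897267 49.70891296863556 [480.79964349 414.16823359  -2.66543051]
58.979884543305566 48.86622369289398 [-0.5336975  0.748101  -2.4017383] [480.91637144 414.24653171  10.35789243]
(array([476.78583, 415.66153], dtype=float32), array([92.10402, 87.07003], dtype=float32), np.float32(-0.26875338), 7076)
```

View pics/w6.png

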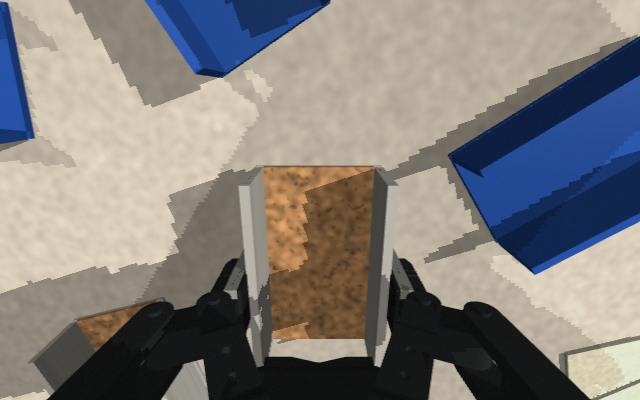

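The grasp holds at 59 mm. The real tips are about 28 mm higher than the documented tip reach says, so I'll shift all grip heights by that. Placing this tray on the left.

```bash
sed -i 's/pick(c,near(a,np.pi),28); put(cr(0,py),np.pi+CY,52,72)/pick(c,near(a,np.pi),-3); put(cr(0,py),np.pi+CY,21,72)/' h.py
python3 - <<'E'
from h import *
up(170); put(cr(0,90),np.pi+CY,21,72)
go(500,-15,330,np.pi); P=look(); print(incradle(P,90,50,66))
E
```

```text
put hit True z 20.9 wanted 21 t 28.1833
[  0.755  90.463 100.041  60.494  -0.   ]
```

Tray 1 sits at (0.8, 90.5), level and square. Next the other two trays.

Run:
```python
from h import *
tray(536.8,284.3,0)
go(500,-15,330,np.pi); P=look(); print([incradle(P,y,50,66,58) for y in (90,0)])
tray(407,-274.2,-90)
go(500,-15,330,np.pi); P=look(save='w7'); print([incradle(P,y,50,66,58) for y in (90,0,-90)])
print('cover',rect(P,548,-274,75,28,42))
```

```text
found [536.79596 284.26465] [100.056114  59.937775] -0.012043704
grip 59.1 N 49.3 hit False after 59.6
put hit True z 21.9 wanted 21 t 36.0167
[array([5.6100e-01, 9.0602e+01, 9.9496e+01, 6.0539e+01, 2.0000e-03]), array([ 7.9000e-02,  3.1700e-01,  9.9534e+01,  6.0074e+01, -3.0000e-03])]
found [ 406.98242 -274.19012] [99.70804  60.216763] 0.07312269
grip 59.6 N 48.2 hit False after 58.9
put hit True z 21.6 wanted 21 t 43.5417
[array([ 6.9600e-01,  9.0611e+01,  9.9755e+01,  6.0357e+01, -1.0000e-03]), array([-2.6800e-01,  3.5500e-01,  9.9713e+01,  6.0133e+01,  1.0000e-03]), array([-3.7000e-02, -8.9811e+01,  9.9200e+01,  6.0504e+01, -3.0000e-03])]
cover (array([ 549.79407, -274.90414], dtype=float32), array([100.42051,  61.50614], dtype=float32), np.float32(0.09617719), 2733)
```

Run:
```python
from h import *
c,s,a,n=find(549.8,-274.9,28,42); print('found',c,s,a); assert abs(s[0]-100)<4 and abs(s[1]-60)<4
pick(c,near(a,np.pi),1); put(cr(0,-44.7),np.pi+CY,29,72)
go(500,-15,330,np.pi); P=look(save='w8'); print([incradle(P,y,50,60,58) for y in (90,)],incradle(P,-45,59.5,70,60))
q=cr(0,-45); print('top z',np.nanmedian(P[np.hypot(P[...,0]-q[0],P[...,1]-q[1])<15][:,2]))
Pt=look('top'); print('k top',rect(Pt,595,391,60,80,100),rect(Pt,507,-397,60,80,100))
```

```text
found [ 549.68823 -275.27905] [100.92023   60.033554] 0.09493186
grip 59.2 N 48.8 hit False after 59.2
put hit True z 30.0 wanted 29 t 50.925
[array([ 4.1600e-01,  9.0602e+01,  9.9708e+01,  6.0699e+01, -2.0000e-03])] [ 1.05000e-01 -4.45810e+01  1.00474e+02  6.01090e+01  1.00000e-03]
top z 61.72081458754917
k top (array([595.1661 , 390.46463], dtype=float32), array([58.99396, 20.09571], dtype=float32), np.float32(1.1619227), 179) (array([ 496.26553, -395.06216], dtype=float32), array([61.8228  , 20.636654], dtype=float32), np.float32(1.329232), 195)
```

View pics/w8.png

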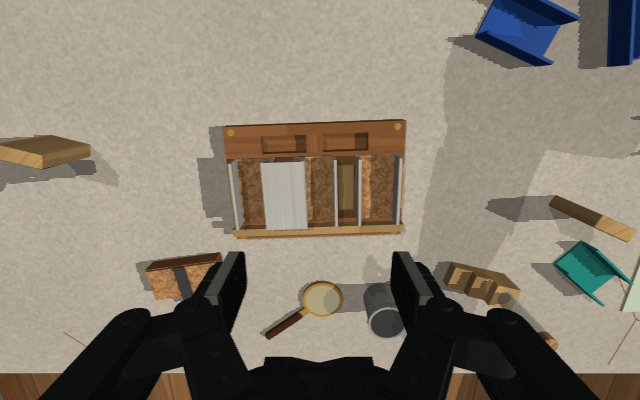

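The channels are all nested: the cover at (284,195) straddles the middle and right trays, its top at 61.7 mm (62 expected). The slots work out at cradle (-68, ±45). Now the keepers.

```bash
cat >> h.py <<'E'
def keeper(x,y,sy):
    c,s,a,n=find(x,y,82,100,r=60,yaw=np.pi/2); print('found',c,s,a); assert abs(s[0]-60)<4 and abs(s[1]-20)<4
    pick(c,near(a,np.pi/2),56,opening=60,force=50,lift=200)
    q=cr(-68,sy); yaw=np.pi/2+CY
    go(*q,200,yaw); bot.servo_line([*map(float,q),86],speed=120)
    hit=bot.servo_line([*map(float,q),62],speed=25,until_force=8)
    s=bot.read_state(); print('hit',hit,s['ee_pos'],s['ft_force'],s['grip_width'],s['clock'])
E
python3 - <<'E'
from h import *
keeper(496.3,-395,-45)
cv2.imwrite('pics/w9.png',cam('wrist')['image'])
E
```

```text
found [ 495.03986 -395.79233] [60.45549  20.176523] 1.3186611
grip 19.5 N 49.7 hit False after 19.2
hit True [489.32927274 -65.66606574  64.89009845] [-0.36889194 -0.3228121   5.53340731] 19.499004513758777 58.75
```

View pics/w9.png

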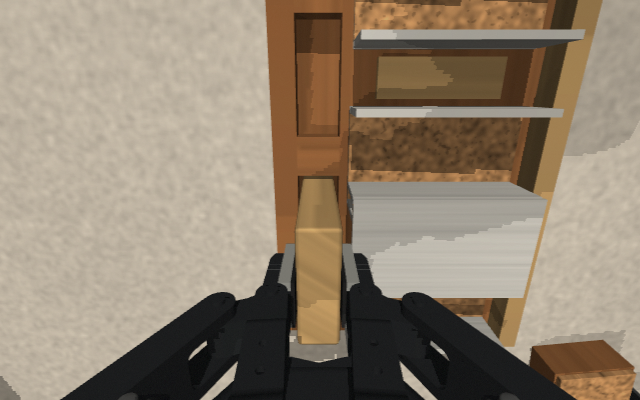

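The picture shows the keeper at (320,250) standing in the right slot. The stop height was 64.9 against 64 expected, so it is home. I'll release it and place the second.

```bash
cat >> h.py <<'E'
def letgo(w=40): bot.move_gripper(w); up(200)
E
python3 - <<'E'
from h import *
letgo(); keeper(595.2,390.5,45); letgo()
go(480,-15,340,np.pi); P=look(save='w10')
print('trays/cover',[incradle(P,y,50,60,58) for y in (90,)],incradle(P,-45,59.5,70,60))
for y in (45,-45):
    q=cr(-68,y); o=rect(P,*q,45,90,110); print('keeper',y,o[0]-q,o[1],o[2]-CY,np.nanmedian(P[np.hypot(P[...,0]-q[0],P[...,1]-q[1])<6][:,2]))
s=bot.read_state(); print(s['clock'],s['ft_force'])
E
```

```text
found [594.8174 391.8586] [59.828842 20.174648] 1.1621609
grip 19.1 N 49.7 hit False after 19.0
hit True [486.04508409  24.18228086  64.96268673] [ 0.36605192 -0.50365016  5.60203878] 19.25119477022099 67.6417
trays/cover [array([2.6400e-01, 9.0575e+01, 9.8838e+01, 6.0301e+01, 3.0000e-03])] [ 1.88000e-01 -4.45800e+01  1.00176e+02  6.02280e+01  1.00000e-03]
keeper 45 [-0.6551381  -0.88140923] [59.346786 20.23929 ] -1.5692261 401.33904790895076
keeper -45 [-0.49348482  0.31603864] [60.129055 20.230913] -1.56704 405.50914191299717
70.0583 [ 0.48607181  0.74785827 -0.36091902]
```

View pics/w10.png

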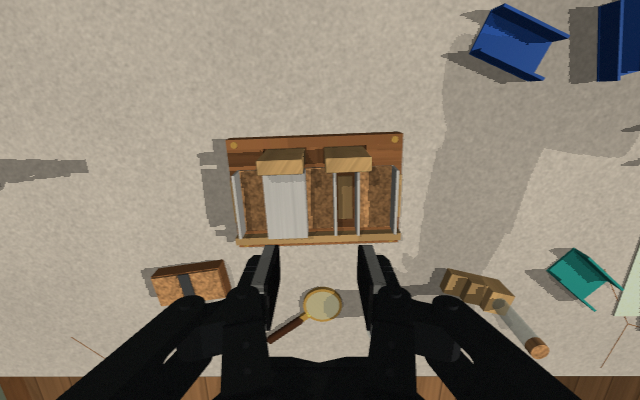

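Both keepers stand in the slots, at (281,161) and (348,158), and the channels have not moved. One last check of the keeper tops and the other trays before I hand in.

Run:
```python
from h import *
P=look()
ok=True
for y in (45,-45):
    q=cr(-68,y); m=(np.hypot(P[...,0]-q[0],P[...,1]-q[1])<6)&(P[...,2]<130); z=np.percentile(P[m][:,2],70); print('top',z,m.sum()); ok&=abs(z-98)<2.5
print([incradle(P,y,50,60,58) for y in (0,-90)])
print(ok)
if ok: bot.dwell(0.5); print(bot.finish_job())
```

```text
top 98.00210570437466 66
top 98.25428639618235 65
[array([6.1500e-01, 2.8386e+01, 9.7656e+01, 4.0990e+00, 2.0000e-03]), array([-1.77000e-01, -1.17685e+02,  9.98800e+01,  4.71500e+00,
       -1.00000e-03])]
True
the job is handed in; nothing more can be done
None
```

I handed the job in at about 71 s: three trays and the one cover present are nested in the cradle and both keepers stand fully home in their slots, all within tolerance on my final camera check; no verdict came back.

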